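# Release the polished door knob from the spring-collar chuck

### The job

The knob in the bench chuck is finished: press the chuck's spring collar down by the cup on its arm, turn it counterclockwise (seen from above) until you feel the stop, without forcing it, and let it rise so that it latches open. Then lift the knob with its arbor out of the chuck and stand it upright in the wooden tray, leaving the collar latched open and the other things where they are.

Things in the scene. Friction and masses are not known exactly. Their poses are not given: they have to be found in the camera images.
- chuck: Bench chuck fixed to the counter: grey foot plate 130 x 130 x 12 mm with a round steel body 94 mm across on it; its two claws reach up to 97 mm above the counter and the knob in it to 150 mm. Origin on the chuck's upright axis at counter level, z up; x points along the collar's arm in the locked position.
- cup (a point): Centre of the floor of the open square cup at the end of the collar's arm, 125 mm from the chuck's axis. Cup 48 x 48 mm inside, 56 x 56 mm outside, walls 16 mm above its floor; floor 54 mm above the counter while locked. Shut fingertips set in it can press the collar down and push the arm round. Keep pushes on the collar under 40 N: over 60 N strains it. x points outward along the arm, z up.
- collar (a joint): How far the spring collar is pressed down (m), 0 = fully up. Spring force about 5.5 N at 0, 8 N at 0.007, 10.5 N at 0.014, 12 N at 0.018; bottom at 0.022. A hidden pin rides in a slot: at 0 it sits in the locked notch and cannot turn; pressed past 0.015 it turns freely; let go short of the release notch it rubs under the slot's roof at 0.014; in that notch it rises to 0.007 and stays.
- claw_ring (a joint): Angle of collar, arm and claws about the chuck's axis (rad), 0 = locked, grows counterclockwise from above. The middle of the release notch lies between 0.96 and 1.48, elsewhere each time, hidden: found by feel. A rigid stop ends the travel about 0.04 past that middle; let up against the stop, the pin enters the notch. The claws clear the arbor's ears above 0.8.
- arbor_center (a point): Middle of the loose fitting, a brass knob on a steel arbor, 100 mm tall, 0.25 to 0.45 kg. Heights from it in mm along its z: square shank 28 x 28, -50 (flat foot) to -20; flange 42 wide with ears to 68 along x, -20 to -13; neck 22 wide to +10; knob 48 across, straight sides +21 to +41, top +50. In the chuck the shank is 30 mm deep in a loose socket under the claws; comes out straight up.
- tray: Low square wooden tray fixed to the counter, 150 x 150 mm outside, 136 x 136 mm inside, rim 24 mm high, floor 7 mm above the counter. Origin under its centre at counter level, z up.
- tape_roll: Bystander: roll of tape lying flat, 74 mm across, 25 mm high; origin under its centre.
- spring_clamp: Bystander: spring clamp lying flat, 100 x 55 x 16 mm; origin under its centre.
- lever_handle_0: Bystander: pale metal door lever handle lying flat, 55 x 186 x 48 mm, long along its y axis; origin under its centre.
Things that resemble listed ones, but are neither listed nor needed, are in the scene too. What is shaped like the part that bears arbor_center but black or white is not meant.

How it is judged:
On the way, in this order (a step that is already met when the one before it is completed fails the run):
1. the collar is latched open: turned to the release notch and risen into it (value of joint collar between 0.0045 and 0.0095 m and value of joint claw_ring above 0.8 rad), for 0.3 s.
2. the knob with its arbor is lifted clear of the chuck (distance of arbor_center from where it was at the start of the episode above 0.045 m), for 0.1 s.
At the end, for the whole second after the job is handed in: The collar rests in the release notch (pressed 4.5 to 9.5 mm, turned more than 0.8 rad) and the knob stands at rest on its foot on the tray's floor, upright within 0.12 rad, its axis within 60 mm of the tray's centre along both sides (all of step 1 and angle between arbor_center's own z axis and vertical below 0.12 rad and x of arbor_center in the frame of tray between -0.06 and 0.06 m and y of arbor_center in the frame of tray between -0.06 and 0.06 m and z of arbor_center in the frame of tray between 0.05 and 0.064 m); the robot touches nothing.
It fails at once if the collar is forced: the fingers push on the chuck with more than 60 N (contact force between the fingers and chuck above 60 N).
It fails at once if a bystander is displaced by more than 30 mm (distance of any of tape_roll, spring_clamp, lever_handle_0 from where it was at the start of the episode above 0.03 m).
It also fails if it takes over 67 s, if anything falls off the work surface, if the arm or the gripper's body presses on something with over 40 N, if the wrist force passes 120 N, or if a joint passes its speed limit or range.

### The arm

A 6-joint arm with a two-finger parallel gripper is mounted at the origin on the work surface; the furniture and walls round the work are solid. World frame = base frame: x ahead of the robot, y to its left, z up, the work surface at z = 0. Lengths are in m, angles in rad, forces in N, time in s.
With the tool pointing down it reaches from about 0.3 to 0.775 m from the base axis. Payload 14.6 kg.
Tool frame: the origin (TCP) lies at the very end of the fingers, on their centre line; the grasp point (between the pads) lies 19 mm behind it; z points along the fingers, y is the line along which they close (so a half turn about z gives the same grasp; the last joint's range is limited). The gripper opens to 94 mm and grips with 3 to 60 N. Pads are 16 mm wide; open, the fingers measure 119 mm over their backs; the gripper's body (75 mm by 177 mm) begins 78 mm behind the grasp point.
Start: joints at [1.204, 0.3, 1.521, -0, 1.321, -0.067], TCP at [0.162, 0.525, 0.205] pointing down, gripper open.
Joint ranges: [-3.03, 3.03], [-0.79, 2.21], [0.23, 2.52], [-1.04, 4.18], [0, 3.07], [-2.55, 2.55]. Speed limits (rad/s): [2.22, 2.22, 2.57, 3.14, 3.14, 3.14].

### API

Orientations are given as a unit quaternion [x, y, z, w].
In Python, from station import robot, capture, finder gives the robot as it stands.
- The arm moves only by the shell command python3 -m jog 'ROWS' [FORCE]. ROWS is a JSON object of lists of equal length, an entry for each row: "grip": the finger opening in mm, from 0 to 94; "translation": the shift along the world's x, y, z in mm, a list of three; "rotation": the turn, a rotation vector about the world's x, y, z in rad, a list of three. A call has 1 to 10 rows; each row is the pose to reach, as a shift and turn from the pose commanded when the call began; what a row does not reach only later rows make up. A row lasts 1/12 s, in which the tool goes at most 41.7 mm and 7.16 degrees, less where a joint would pass 70% of its speed; a pose out of reach is approached as far as the arm can. A call with a gripper value outside its range is refused whole. The fingers move at their own pace and stop on an object; FORCE is the grip in N (left out, the last holds). Time passes only in rows, so rows that repeat a pose let the fingers close. It gives the time, the measured TCP pose, the force, the opening and the grip force at its end, in the units of the state.
- robot.state(): the state, without advancing time (a new reading comes with each control period).
- capture(name): name is "scene" or "top" or "wrist"; returns a dict with "image" (400x640x3 uint8, red, green, blue), "depth" (400x640 float32, m along the optical axis (not along the pixel's ray), 0 where there is no reading), "fx", "fy", "cx", "cy" (pixels), "R" (3x3) and "t" (3): a world point X has camera coordinates R X + t. Camera axes: x right, y down, z forward; pixel columns grow to the right and rows downward; lengths in m; the calibration is good to about 2 mm. A picture is of the moment at which its call begins.
- robot.close_job(): hands the job in; it is judged then, once.
Trained networks look in the newest picture that a camera, given by its name, has taken for a name from the list of things; names that differ only in an ending like _2 or _b are one class to them, and where a whole thing is asked for, a point or a joint stands for the part that bears it (a point fixed in the world has none). Each returns a list of dicts, best first, with "confidence" (0 to 1); they miss things now and then, are a little off and sometimes report something else, mostly with a low value. They report only what shows in the picture. A call takes as long as a camera call. They do not tell look-alikes from the thing itself.
- finder.trace(camera, query): "mask" (400x640 bool, what is visible of it) and "rect" ([left, top, right, bottom] in pixels, round what is visible of it).
- finder.place_of(camera, query): "pixel" ([row, column] in pixels: a listed point, or the origin of a listed thing).
The state is a dict: "clock": time; "joints": joint angles; "joint_vel": joint speeds; "effort": joint torques, N m; "tool_pos": TCP position; "ee_rot": TCP orientation; "force": force on the tool from outside, world axes, zero at the start; "moment": the same for the moment, N m; "grip_width": finger opening in m; "grasp_force": force on a finger pad.
Only numpy, scipy, OpenCV 4.12 (cv2) and the standard library are available. Lean on these libraries where they do the work, as an engineer would, in place of code of your own. Each camera call takes 0.05 s, during which the arm holds its last target. There are 200 camera calls.

## Working session

There is one attempt and no reset: what is moved stays moved. The work goes in short steps, Python scripts to look and compute and a shell command to move; the robot and the scene stay as the last step left them, time stands still between calls to the robot, and variables do not carry over. Pictures are saved under pics/ and viewed, at most 10 in all, crops included, and the job is handed in when it is done.

```bash
mkdir -p pics; cat > h.py <<'E'
import numpy as np,cv2
from station import robot,capture,finder
def back(c,px,z=None):
    r,q=px; ray=np.array([(q-c['cx'])/c['fx'],(r-c['cy'])/c['fy'],1.0]); R=np.array(c['R']);t=np.array(c['t'])
    o=-R.T@t; d=R.T@ray
    if z is None:
        return o+d*c['depth'][int(round(r)),int(round(q))]
    return o+d*(z-o[2])/d[2]
def save(c,n,rect=None,s=1):
    im=c['image'][:,:,::-1]
    if rect: l,t,r,b=rect; im=im[t:b,l:r]
    cv2.imwrite('pics/'+n,cv2.resize(im,None,fx=s,fy=s,interpolation=cv2.INTER_CUBIC))
E
python3 - <<'E'
from h import *
H=dict(chuck=0,cup=.054,arbor_center=.117,tray=0,tape_roll=0,spring_clamp=0,lever_handle_0=0)
for cam in('top','scene'):
    c=capture(cam); save(c,cam+'0.png')
    for n,z in H.items():
        for p in finder.place_of(cam,n)[:4]:
            print(cam,n,np.round(p['pixel']),round(p['confidence'],2),back(c,p['pixel'],z).round(3),back(c,p['pixel']).round(3))
E
```

```text
top chuck [204. 254.] 0.69 [0.495 0.176 0.   ] [0.488 0.164 0.081]
top cup [182. 294.] 0.9 [0.55  0.062 0.054] [0.55  0.062 0.056]
top arbor_center [199. 190.] 0.78 [0.499 0.322 0.117] [0.501 0.329 0.093]
top arbor_center [201. 243.] 0.74 [0.493 0.185 0.117] [0.49  0.18  0.146]
top arbor_center [263. 242.] 0.66 [0.337 0.186 0.117] [0.337 0.189 0.102]
top arbor_center [149. 207.] 0.53 [0.629 0.28  0.117] [0.633 0.285 0.096]
top tray [247. 410.] 0.63 [ 0.376 -0.255  0.   ] [ 0.376 -0.255  0.003]
top tape_roll [235. 359.] 0.7 [ 0.409 -0.117  0.   ] [ 0.409 -0.117  0.004]
top spring_clamp [248. 316.] 0.71 [0.376 0.004 0.   ] [0.376 0.004 0.014]
top lever_handle_0 [200. 460.] 0.65 [ 0.507 -0.398  0.   ] [ 0.505 -0.393  0.017]
scene chuck [191. 255.] 0.97 [0.47  0.172 0.   ] [0.458 0.161 0.019]
scene cup [172. 299.] 0.78 [0.547 0.073 0.054] [0.547 0.073 0.053]
scene arbor_center [152. 211.] 0.93 [0.454 0.283 0.117] [0.5   0.336 0.054]
scene arbor_center [162. 250.] 0.91 [0.471 0.17  0.117] [0.481 0.18  0.104]
scene arbor_center [130. 251.] 0.87 [0.571 0.237 0.117] [0.633 0.29  0.048]
scene arbor_center [208. 216.] 0.6 [0.308 0.154 0.117] [0.327 0.178 0.081]
scene tray [284. 386.] 0.74 [ 0.373 -0.254 -0.   ] [ 0.37  -0.255  0.005]
scene tape_roll [248. 339.] 0.67 [ 0.412 -0.115  0.   ] [ 0.411 -0.116  0.002]
scene spring_clamp [238. 291.] 0.64 [0.381 0.005 0.   ] [ 0.373 -0.001  0.015]
scene lever_handle_0 [263. 466.] 0.76 [ 0.516 -0.403  0.   ] [ 0.505 -0.402  0.016]
```

```bash
ls pics
```

```text
scene0.png
top0.png
```

View pics/top0.png

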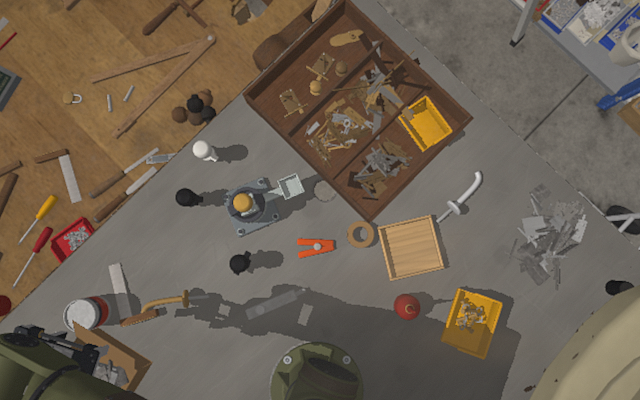

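View pics/scene0.png

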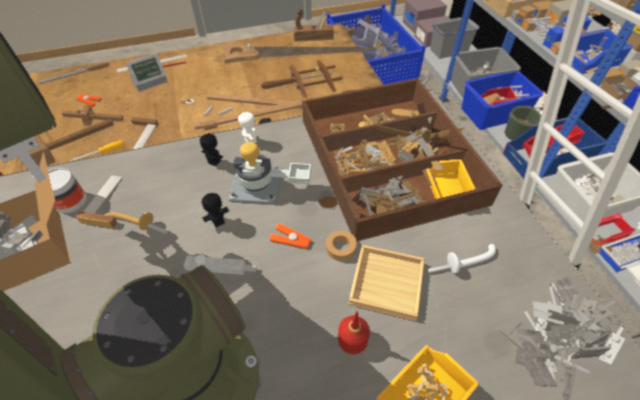

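```bash
python3 - <<'E'
from h import *
c=capture('top'); save(c,'crop1.png',(170,120,340,290),3.5)
s=capture('scene')
# knob top: points with z .14-.155 near chuck; cup from depth
for c in(c,s):
    v,u=np.mgrid[0:400,0:640]; d=c['depth']
    P=np.stack([(u-c['cx'])/c['fx']*d,(v-c['cy'])/c['fy']*d,d],-1)-c['t']; P=P@np.array(c['R'])
    ok=d>0
    def sel(x,y,r,a,b):
        m=ok&(np.hypot(P[...,0]-x,P[...,1]-y)<r)&(P[...,2]>a)&(P[...,2]<b); q=P[m]
        print(len(q), q.mean(0).round(4), (q.min(0)/2+q.max(0)/2).round(4), np.ptp(q,axis=0).round(3)) if len(q) else print(0)
    sel(.49,.18,.05,.13,.16)
    sel(.55,.065,.05,.060,.085)
    sel(.55,.065,.02,.045,.060)
    sel(.376,-.255,.12,.018,.03)
    # flat body top
    sel(.49,.18,.12,.004,.02)
print({k:np.round(x,3) for k,x in robot.state().items()})
E
```

```text
287 [0.4871 0.1825 0.1455] [0.4877 0.1832 0.1419] [0.048 0.046 0.023]
158 [0.5362 0.073  0.0672] [0.5382 0.0721 0.0678] [0.07  0.072 0.016]
145 [0.5479 0.0657 0.0538] [0.5492 0.065  0.0538] [0.036 0.035 0.011]
607 [ 0.3776 -0.2412  0.0229] [ 0.3759 -0.2387  0.0237] [0.176 0.206 0.011]
1148 [0.4804 0.1778 0.0107] [0.4897 0.1774 0.0119] [0.231 0.232 0.016]
254 [0.4838 0.1758 0.1442] [0.4882 0.1787 0.1414] [0.045 0.043 0.022]
209 [0.5365 0.0699 0.0665] [0.54   0.0702 0.0667] [0.072 0.079 0.013]
123 [0.5504 0.0662 0.0542] [0.5499 0.0663 0.0552] [0.04  0.036 0.008]
934 [ 0.3758 -0.2455  0.0232] [ 0.377  -0.2401  0.0232] [0.178 0.209 0.01 ]
850 [0.4615 0.1617 0.0123] [0.4973 0.1771 0.0119] [0.224 0.201 0.016]
{'clock': np.float64(0.9), 'joints': array([ 1.204,  0.3  ,  1.521, -0.   ,  1.321, -0.067]), 'joint_vel': array([ 0.   , -0.001,  0.001,  0.   ,  0.   , -0.001]), 'effort': array([-0.0000e+00, -5.3164e+01, -3.5292e+01,  7.1000e-02,  2.1000e-02,
        0.0000e+00]), 'tool_pos': array([0.162, 0.525, 0.205]), 'ee_rot': array([0.149, 0.989, 0.   , 0.   ]), 'force': array([ 0.22 ,  0.109, -0.722]), 'moment': array([-0.02 ,  0.084, -0.024]), 'grasp_force': np.float64(0.0), 'grip_width': np.float64(0.094)}
```

View pics/crop1.png

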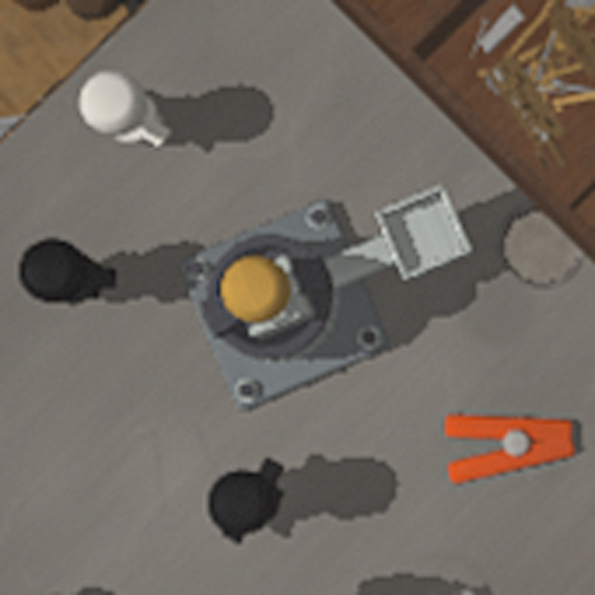

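```bash
python3 -m jog '{"grip":[0,0,0,0,0,0,0,0,0,0],"translation":[[385,-456,0],[385,-456,0],[385,-456,0],[385,-456,0],[385,-456,0],[385,-456,0],[385,-456,0],[385,-456,0],[385,-456,0],[385,-456,0]],"rotation":[[0,0,-0.35],[0,0,-0.35],[0,0,-0.35],[0,0,-0.35],[0,0,-0.35],[0,0,-0.35],[0,0,-0.35],[0,0,-0.35],[0,0,-0.35],[0,0,-0.35]]}' 20
```

```text
clock: 1.73
tool_pos: [0.4322, 0.2052, 0.2057]
ee_rot: [0.319, 0.948, 0.0, 0.0]
force: [0.8, 0.3, 0.8]
grip_width: 0.0308
grasp_force: 0.0
```

```bash
python3 -m jog '{"grip":[0,0,0,0,0,0],"translation":[[113,-137,0],[113,-137,0],[113,-137,0],[113,-137,0],[113,-137,0],[113,-137,0]],"rotation":[[0,0,0],[0,0,0],[0,0,0],[0,0,0],[0,0,0],[0,0,0]]}' 20
python3 - <<'E'
from h import *
c=capture('wrist'); save(c,'w1.png')
for n,z in dict(cup=.054,arbor_center=.1,chuck=0).items():
    for p in finder.place_of('wrist',n)[:3]:
        print(n,np.round(p['pixel']),round(p['confidence'],2),back(c,p['pixel'],z).round(4),back(c,p['pixel']).round(3))
E
```

```text
clock: 2.23
tool_pos: [0.5453, 0.0678, 0.2049]
ee_rot: [0.321, 0.947, -0.0, -0.0]
force: [0.4, 0.5, -0.5]
grip_width: 0.0006
grasp_force: 0.0
cup [182. 314.] 0.66 [0.5393 0.0682 0.054 ] [0.539 0.068 0.056]
arbor_center [111. 568.] 0.83 [0.6113 0.2734 0.1   ] [0.619 0.284 0.081]
chuck [ 68. 369.] 0.93 [0.4856 0.1834 0.    ] [0.486 0.167 0.088]
chuck [227.  17.] 0.58 [ 0.3757 -0.2535  0.    ] [ 0.378 -0.245  0.009]
```

View pics/w1.png

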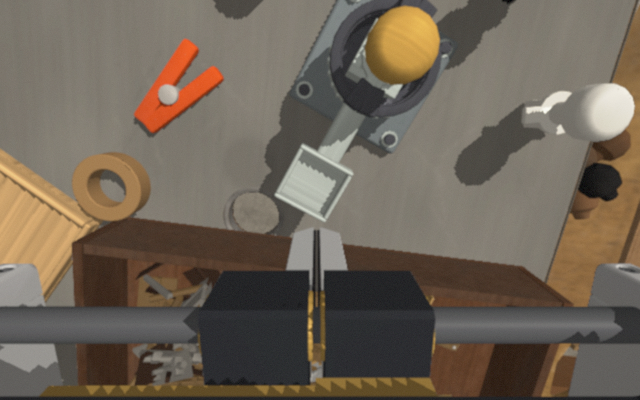

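```bash
python3 -m jog '{"grip":[0,0,0,0,0,0,0,0,0],"translation":[[-6,1,-40],[-6,1,-80],[-6,1,-115],[-6,1,-130],[-6,1,-138],[-6,1,-143],[-6,1,-147],[-6,1,-151],[-6,1,-151]],"rotation":[[0,0,0],[0,0,0],[0,0,0],[0,0,0],[0,0,0],[0,0,0],[0,0,0],[0,0,0],[0,0,0]]}'
```

```text
clock: 3.18
tool_pos: [0.5384, 0.0713, 0.0548]
ee_rot: [0.319, 0.948, 0.0, 0.0]
force: [0.5, -0.5, -0.3]
grip_width: 0.0004
grasp_force: 0.0
```

```bash
python3 -m jog '{"grip":[0,0,0,0,0,0,0,0],"translation":[[0,-1,-3],[0,-2,-6],[0,-2,-9],[0,-2,-12],[0,-2,-15],[0,-2,-18],[0,-2,-19],[0,-2,-19]],"rotation":[[0,0,0],[0,0,0],[0,0,0],[0,0,0],[0,0,0],[0,0,0],[0,0,0],[0,0,0]]}'
```

```text
clock: 3.85
tool_pos: [0.5392, 0.0696, 0.0368]
ee_rot: [0.319, 0.948, 0.001, 0.001]
force: [-2.2, 3.1, 11.4]
grip_width: 0.0005
grasp_force: 5.7
```

```bash
python3 -m jog '{"grip":[0,0,0,0,0,0,0,0,0],"translation":[[11,6,-1],[21,13,-1],[31,21,-1],[40,29,-1],[48,39,-1],[55,50,-1],[61,61,-1],[65,72,-1],[69,84,-1]],"rotation":[[0,0,0.05],[0,0,0.1],[0,0,0.15],[0,0,0.2],[0,0,0.25],[0,0,0.3],[0,0,0.35],[0,0,0.4],[0,0,0.45]]}'
python3 -c "
from h import *
s=robot.state();print(s['force'],s['moment'],s['tool_pos'])
c=capture('top')
for p in finder.place_of('top','cup')[:2]: print(p['confidence'],back(c,p['pixel'],.037))"
```

```text
clock: 4.6
tool_pos: [0.6091, 0.1534, 0.0367]
ee_rot: [0.099, 0.995, 0.0, 0.002]
force: [-1.0, -0.5, 11.6]
grip_width: 0.0009
grasp_force: 5.8
[-0.98660604 -0.54403475 11.55789999] [-0.22414125  0.24982555 -0.01069002] [0.60914479 0.15340788 0.03670796]
```

```bash
cat > ck.py <<'E'
import sys,numpy as np
from station import robot
s=robot.state();p=s['tool_pos']-np.array([.4865,.183,0]);a=np.arctan2(p[1],p[0]);f=s['force'];ft=f@np.array([-np.sin(a),np.cos(a),0])
print('th %.3f r %.4f z %.4f ft %.1f F %s'%(a+1.136,np.hypot(*p[:2]),p[2],ft,f.round(1)))
sys.exit(int(np.hypot(*f[:2])>7 or f[2]>20 or f[2]<7))
E
q='>/dev/null'
python3 -m jog '{"grip":[0,0,0],"translation":[[1,4,0],[2,8,0],[2.2,10.7,0]],"rotation":[[0,0,0.02],[0,0,0.03],[0,0,0.04]]}' >/dev/null; python3 ck.py &&
python3 -m jog '{"grip":[0,0],"translation":[[0.3,1.5,0],[0.5,3,0]],"rotation":[[0,0,0.01],[0,0,0.01]]}' >/dev/null; python3 ck.py &&
python3 -m jog '{"grip":[0,0],"translation":[[0.2,1.5,0],[0.4,3,0]],"rotation":[[0,0,0.01],[0,0,0.01]]}' >/dev/null; python3 ck.py &&
python3 -m jog '{"grip":[0,0],"translation":[[0.2,1.5,0],[0.3,3,0]],"rotation":[[0,0,0.01],[0,0,0.01]]}' >/dev/null; python3 ck.py
```

```text
th 0.986 r 0.1261 z 0.0367 ft -1.0 F [ 2.  -1.3 10.5]
th 1.009 r 0.1261 z 0.0368 ft -0.7 F [ 1.  -0.9 11.5]
th 1.032 r 0.1262 z 0.0368 ft -0.3 F [ 0.8 -0.4 11. ]
th 1.056 r 0.1261 z 0.0368 ft -0.7 F [ 0.5 -0.8 12.2]
```

```bash

python3 ck.py &&
python3 -m jog '{"grip":[0,0],"translation":[[0.1,1.5,0],[0.2,3,0]],"rotation":[[0,0,0.01],[0,0,0.01]]}' >/dev/null; python3 ck.py &&
python3 -m jog '{"grip":[0,0],"translation":[[0.1,1.5,0],[0.1,3,0]],"rotation":[[0,0,0.01],[0,0,0.01]]}' >/dev/null; python3 ck.py &&
python3 -m jog '{"grip":[0,0],"translation":[[0,1.5,0],[0.1,3,0]],"rotation":[[0,0,0.01],[0,0,0.01]]}' >/dev/null; python3 ck.py &&
python3 -m jog '{"grip":[0,0],"translation":[[0,1.5,0],[0,3,0]],"rotation":[[0,0,0.01],[0,0,0.01]]}' >/dev/null; python3 ck.py &&
python3 -m jog '{"grip":[0,0],"translation":[[0,1.5,0],[-0.1,3,0]],"rotation":[[0,0,0.01],[0,0,0.01]]}' >/dev/null; python3 ck.py &&
python3 -m jog '{"grip":[0,0],"translation":[[-0.1,1.5,0],[-0.2,3,0]],"rotation":[[0,0,0.01],[0,0,0.01]]}' >/dev/null; python3 ck.py &&
python3 -m jog '{"grip":[0,0],"translation":[[-0.1,1.5,0],[-0.2,3,0]],"rotation":[[0,0,0.01],[0,0,0.01]]}' >/dev/null; python3 ck.py &&
python3 -m jog '{"grip":[0,0],"translation":[[-0.1,1.5,0],[-0.3,3,0]],"rotation":[[0,0,0.01],[0,0,0.01]]}' >/dev/null; python3 ck.py
```

```text
th 1.056 r 0.1261 z 0.0368 ft -0.7 F [ 0.5 -0.8 12.2]
th 1.080 r 0.1261 z 0.0368 ft -0.6 F [ 0.6 -0.6 11.2]
th 1.104 r 0.1261 z 0.0368 ft -0.1 F [ 1.  -0.2 12. ]
th 1.128 r 0.1261 z 0.0368 ft -0.7 F [-0.  -0.7 11.6]
th 1.152 r 0.1261 z 0.0368 ft -0.6 F [-0.1 -0.6 11. ]
th 1.176 r 0.1261 z 0.0368 ft -0.5 F [ 1.5 -0.4 11.3]
th 1.199 r 0.1261 z 0.0368 ft -1.3 F [ 0.9 -1.3 10.9]
th 1.220 r 0.1261 z 0.0368 ft -5.2 F [ 0.4 -5.2 11.4]
th 1.237 r 0.1261 z 0.0367 ft -10.9 F [  1.1 -10.9  12.6]
```

```bash

python3 -m jog '{"grip":[0,0],"translation":[[-0.1,1,0],[-0.2,1.5,0]],"rotation":[[0,0,0],[0,0,0]]}' >/dev/null; python3 ck.py
```

```text
th 1.247 r 0.1261 z 0.0367 ft -11.7 F [  1.6 -11.6  13.6]
```

```bash

python3 -m jog '{"grip":[0,0],"translation":[[-0.2,1.5,0],[-0.4,2.5,0]],"rotation":[[0,0,0],[0,0,0]]}' >/dev/null; python3 ck.py
python3 -c "
from h import *
c=capture('wrist');save(c,'w2.png')"
```

```text
th 1.268 r 0.1260 z 0.0368 ft -9.7 F [ 0.9 -9.7 11.2]
```

View pics/w2.png

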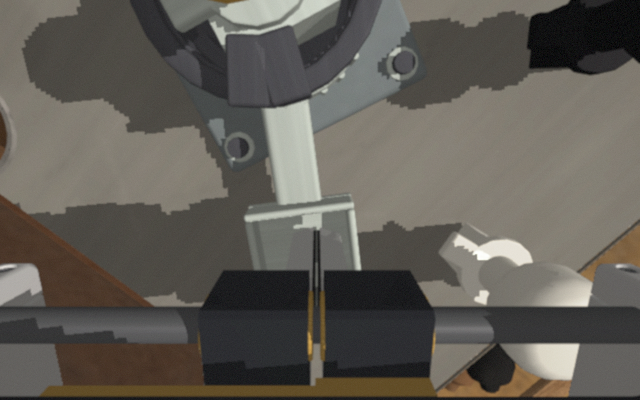

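```bash

python3 -m jog '{"grip":[0,0,0,0,0],"translation":[[0,0.5,2],[0,0.5,4],[0,0.5,7],[0,0.5,9],[0,0.5,9]],"rotation":[[0,0,0],[0,0,0],[0,0,0],[0,0,0],[0,0,0]]}' >/dev/null; python3 ck.py
python3 -m jog '{"grip":[0,0,0,0,0,0,0,0],"translation":[[0,0,12],[0,0,16],[0,0,22],[0,0,50],[0,0,90],[0,0,130],[0,0,165],[0,0,165]],"rotation":[[0,0,0],[0,0,0],[0,0,0],[0,0,0],[0,0,0],[0,0,0],[0,0,0],[0,0,0]]}'
python3 - <<'E'
from h import *
c=capture('wrist'); save(c,'w3.png')
for n,z in dict(cup=.047,arbor_center=.1,chuck=0).items():
    for p in finder.place_of('wrist',n)[:3]:
        print(n,np.round(p['pixel']),round(p['confidence'],2),back(c,p['pixel'],z).round(4),back(c,p['pixel']).round(4))
E
```

```text
th 1.283 r 0.1251 z 0.0446 ft -2.5 F [-2.1 -2.8 12.2]
clock: 8.25
tool_pos: [0.6114, 0.2021, 0.2168]
ee_rot: [0.025, 1.0, 0.002, 0.005]
force: [0.2, 0.3, 0.5]
grip_width: 0.0005
grasp_force: 0.0
cup [186. 304.] 0.75 [0.6149 0.1893 0.047 ] [0.6146 0.1894 0.0486]
arbor_center [198. 410.] 0.94 [0.6199 0.2856 0.1   ] [0.6212 0.287  0.0951]
arbor_center [ 68. 457.] 0.6 [0.5114 0.322  0.1   ] [0.511  0.3239 0.0952]
chuck [ 61. 294.] 0.7 [0.4867 0.1838 0.    ] [0.5061 0.1914 0.1471]
```

View pics/w3.png

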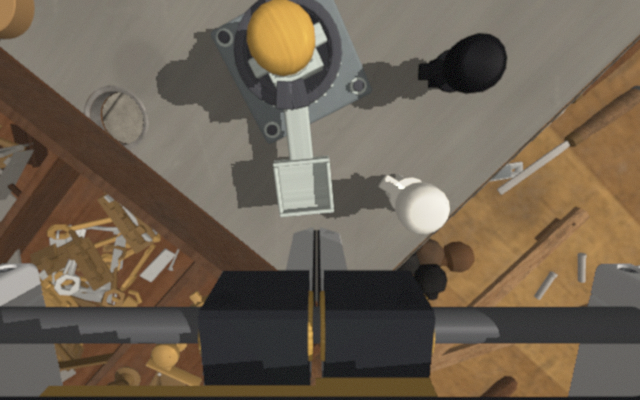

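```bash
python3 - <<'E'
from h import *
for n in('wrist','top','scene'):
    c=capture(n)
    v,u=np.mgrid[0:400,0:640]; d=c['depth']
    P=(np.stack([(u-c['cx'])/c['fx']*d,(v-c['cy'])/c['fy']*d,d],-1)-c['t'])@np.array(c['R'])
    def sel(x,y,r,a,b):
        m=(d>0)&(np.hypot(P[...,0]-x,P[...,1]-y)<r)&(P[...,2]>a)&(P[...,2]<b); q=P[m]
        if len(q):print(n,len(q),np.median(q,0).round(4),(q.min(0)/2+q.max(0)/2).round(4),np.ptp(q,axis=0).round(3),np.percentile(q[:,2],[10,90]).round(4))
    sel(.6115,.189,.014,.02,.08)
    sel(.487,.182,.04,.118,.16)
    if n!='wrist':
        for p in finder.place_of(n,'arbor_center')[:4]: print(p['confidence'],back(c,p['pixel'],.1).round(3))
E
```

```text
wrist 572 [0.6113 0.189  0.0482] [0.6117 0.1891 0.0481] [0.027 0.028 0.005] [0.0473 0.0491]
wrist 4369 [0.4911 0.1841 0.1484] [0.4899 0.1832 0.1385] [0.047 0.047 0.028] [0.1427 0.1502]
top 76 [0.6116 0.1878 0.0473] [0.6116 0.1877 0.0472] [0.027 0.025 0.011] [0.0432 0.0501]
0.59 [0.485 0.179 0.1  ]
scene 38 [0.6141 0.1895 0.0481] [0.6145 0.1899 0.0481] [0.02  0.025 0.007] [0.0462 0.0505]
scene 297 [0.481  0.1736 0.1448] [0.4877 0.1803 0.1361] [0.047 0.046 0.033] [0.1273 0.1496]
0.97 [0.313 0.166 0.1  ]
0.71 [0.467 0.303 0.1  ]
0.67 [ 0.446 -0.394  0.1  ]
0.65 [0.583 0.252 0.1  ]
```

```bash

python3 -m jog '{"grip":[94,94,94,94,94,94,94,94,94,94],"translation":[[-40,-7,0],[-80,-14,0],[-122,-20,0],[-122,-20,0],[-122,-20,0],[-122,-20,-35],[-122,-20,-70],[-122,-20,-95],[-122,-20,-105],[-122,-20,-105]],"rotation":[[0,0,0],[0,0,0],[0,0,0],[0,0,0],[0,0,0],[0,0,0],[0,0,0],[0,0,0],[0,0,0],[0,0,0]]}' 25
python3 -m jog '{"grip":[40,40,40,40,40,40,40,40,40,40],"translation":[[0,0,0],[0,0,0],[0,0,0],[0,0,0],[0,0,0],[0,0,0],[0,0,0],[0,0,0],[0,0,0],[0,0,0]],"rotation":[[0,0,0],[0,0,0],[0,0,0],[0,0,0],[0,0,0],[0,0,0],[0,0,0],[0,0,0],[0,0,0],[0,0,0]]}' 25
```

```text
clock: 9.53
tool_pos: [0.4873, 0.181, 0.1012]
ee_rot: [0.025, 1.0, -0.001, -0.002]
force: [0.7, -0.0, 0.9]
grip_width: 0.0637
grasp_force: 0.0
clock: 10.37
tool_pos: [0.4885, 0.1818, 0.1048]
ee_rot: [0.025, 1.0, 0.001, 0.001]
force: [0.8, 3.7, 6.2]
grip_width: 0.0468
grasp_force: 25.0
```

```bash

python3 -m jog '{"grip":[40,40,40,40,40,40],"translation":[[0,0,4],[0,0,8],[0,0,14],[0,0,22],[0,0,32],[0,0,36]],"rotation":[[0,0,0],[0,0,0],[0,0,0],[0,0,0],[0,0,0],[0,0,0]]}' 40
python3 -m jog '{"grip":[40,40,40,40,40,40,40],"translation":[[0,0,20],[0,0,40],[0,0,70],[0,0,95],[0,0,110],[0,0,110],[0,0,110]],"rotation":[[0,0,0],[0,0,0],[0,0,0],[0,0,0],[0,0,0],[0,0,0],[0,0,0]]}'
python3 -c "
from h import *
c=capture('scene');save(c,'s2.png',(180,70,440,330),2.3)
for p in finder.place_of('scene','tray')[:1]: print(back(c,p['pixel'],0))
c=capture('top')
for p in finder.place_of('top','tray')[:1]: print(back(c,p['pixel'],0))
"
```

```text
clock: 10.87
tool_pos: [0.4881, 0.1812, 0.1414]
ee_rot: [0.025, 1.0, 0.0, 0.001]
force: [0.3, -0.6, -4.3]
grip_width: 0.0461
grasp_force: 40.0
clock: 11.45
tool_pos: [0.4876, 0.1811, 0.2496]
ee_rot: [0.025, 1.0, -0.0, 0.0]
force: [-0.1, 0.1, -4.8]
grip_width: 0.0464
grasp_force: 40.0
[ 0.38888551 -0.2578233   0.        ]
[ 0.37358739 -0.25723655  0.        ]
```

View pics/s2.png

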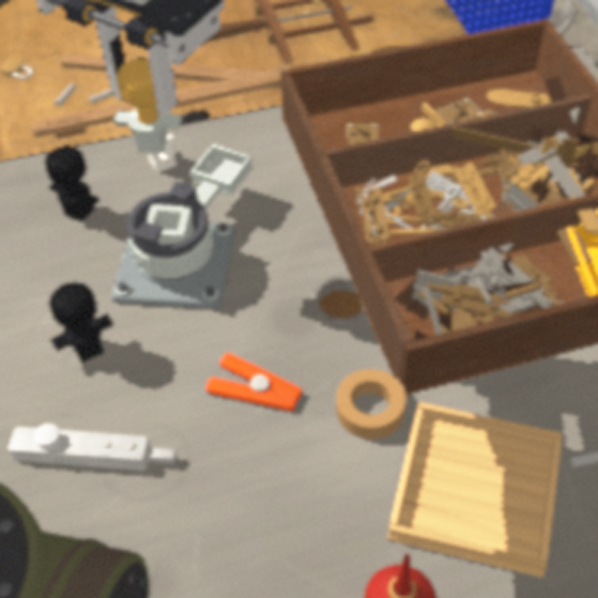

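```bash

python3 -m jog '{"grip":[40,40,40,40,40,40,40,40,40,40],"translation":[[-3,-12,0],[-9,-36,0],[-18,-70,0],[-27,-105,0],[-36,-140,0],[-45,-175,0],[-54,-210,0],[-63,-245,0],[-72,-280,0],[-81,-315,0]],"rotation":[[0,0,0],[0,0,0],[0,0,0],[0,0,0],[0,0,0],[0,0,0],[0,0,0],[0,0,0],[0,0,0],[0,0,0]]}'
python3 -m jog '{"grip":[40,40,40,40,40,40,40],"translation":[[-9,-35,0],[-18,-70,0],[-26,-102,0],[-30,-117,0],[-31,-121,0],[-31,-121,0],[-31,-121,0]],"rotation":[[0,0,0],[0,0,0],[0,0,0],[0,0,0],[0,0,0],[0,0,0],[0,0,0]]}'
```

```text
clock: 12.48
tool_pos: [0.4052, -0.1355, 0.2491]
ee_rot: [0.025, 1.0, -0.0, -0.0]
force: [1.1, -0.4, -3.7]
grip_width: 0.0463
grasp_force: 40.0
clock: 13.07
tool_pos: [0.3754, -0.2542, 0.2491]
ee_rot: [0.025, 1.0, 0.0, -0.0]
force: [-0.2, 0.3, -3.2]
grip_width: 0.046
grasp_force: 40.0
```

```bash
python3 -m jog '{"grip":[40,40,40,40,40,40,40,40,40],"translation":[[0,0,-20],[0,0,-50],[0,0,-85],[0,0,-120],[0,0,-150],[0,0,-165],[0,0,-173],[0,0,-177],[0,0,-177]],"rotation":[[0,0,0],[0,0,0],[0,0,0],[0,0,0],[0,0,0],[0,0,0],[0,0,0],[0,0,0],[0,0,0]]}'
python3 -c "
from h import *
c=capture('scene');save(c,'s3.png',(300,170,460,330),3.5)
v,u=np.mgrid[0:400,0:640]; d=c['depth']
"
```

```text
clock: 13.82
tool_pos: [0.376, -0.2543, 0.0726]
ee_rot: [0.024, 1.0, -0.0, 0.0]
force: [-0.3, 0.3, -4.8]
grip_width: 0.0463
grasp_force: 40.0
```

View pics/s3.png

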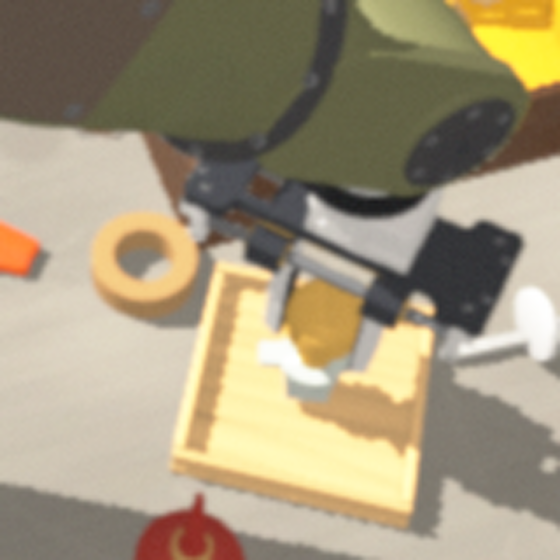

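```bash
python3 -m jog '{"grip":[40,40,40,40,40],"translation":[[0,0,-3],[0,0,-5],[0,0,-7],[0,0,-8.5],[0,0,-9]],"rotation":[[0,0,0],[0,0,0],[0,0,0],[0,0,0],[0,0,0]]}'
python3 -m jog '{"grip":[40,40,40],"translation":[[0,0,-1],[0,0,-1.5],[0,0,-1.5]],"rotation":[[0,0,0],[0,0,0],[0,0,0]]}'
```

```text
clock: 14.28
tool_pos: [0.3756, -0.2547, 0.0634]
ee_rot: [0.025, 1.0, 0.0, -0.0]
force: [-0.1, 0.6, -4.1]
grip_width: 0.0464
grasp_force: 40.0
clock: 14.53
tool_pos: [0.3756, -0.2547, 0.0619]
ee_rot: [0.025, 1.0, -0.0, -0.0]
force: [-0.9, -0.6, -4.3]
grip_width: 0.0465
grasp_force: 40.0
```

```bash
python3 -m jog '{"grip":[40,40,40],"translation":[[0,0,-1],[0,0,-1.5],[0,0,-1.5]],"rotation":[[0,0,0],[0,0,0],[0,0,0]]}'
python3 -m jog '{"grip":[40,40,40],"translation":[[0,0,-0.5],[0,0,-1],[0,0,-1]],"rotation":[[0,0,0],[0,0,0],[0,0,0]]}'
```

```text
clock: 14.78
tool_pos: [0.3764, -0.2549, 0.0616]
ee_rot: [0.025, 1.0, -0.0, 0.001]
force: [-1.9, 5.4, 11.9]
grip_width: 0.0464
grasp_force: 40.0
clock: 15.03
tool_pos: [0.3768, -0.255, 0.0615]
ee_rot: [0.025, 1.0, -0.001, 0.001]
force: [-3.8, 7.9, 25.2]
grip_width: 0.0463
grasp_force: 40.0
```

Foot contact. I'll ease off 2 mm, open slowly, and rise.

```bash
python3 -m jog '{"grip":[46,48,52,56,60,70,80,94,94,94],"translation":[[0,0,2],[0,0,2],[0,0,2],[0,0,2],[0,0,2],[0,0,2],[0,0,2],[0,0,2],[0,0,2],[0,0,2]],"rotation":[[0,0,0],[0,0,0],[0,0,0],[0,0,0],[0,0,0],[0,0,0],[0,0,0],[0,0,0],[0,0,0],[0,0,0]]}' 10
python3 -m jog '{"grip":[94,94,94,94,94,94,94,94],"translation":[[0,0,10],[0,0,30],[0,0,60],[0,0,95],[0,0,130],[0,0,150],[0,0,150],[-1,60,150]],"rotation":[[0,0,0],[0,0,0],[0,0,0],[0,0,0],[0,0,0],[0,0,0],[0,0,0],[0,0,0]]}'
python3 - <<'E'
from h import *
for n in('wrist','top','scene'):
    c=capture(n)
    if n=='wrist': save(c,'w4.png')
    v,u=np.mgrid[0:400,0:640]; d=c['depth']
    P=(np.stack([(u-c['cx'])/c['fx']*d,(v-c['cy'])/c['fy']*d,d],-1)-c['t'])@np.array(c['R'])
    def sel(x,y,r,a,b):
        m=(d>0)&(np.hypot(P[...,0]-x,P[...,1]-y)<r)&(P[...,2]>a)&(P[...,2]<b); q=P[m]
        if len(q):print(n,len(q),np.median(q,0).round(4),(q.min(0)/2+q.max(0)/2).round(4),q.max(0).round(4))
    sel(.376,-.255,.05,.085,.13)
    sel(.6115,.189,.014,.02,.08)
E
```

```text
clock: 15.87
tool_pos: [0.3756, -0.2547, 0.0614]
ee_rot: [0.025, 1.0, -0.0, 0.0]
force: [0.2, 0.1, -0.2]
grip_width: 0.0899
grasp_force: 0.0
clock: 16.53
tool_pos: [0.3752, -0.2162, 0.2126]
ee_rot: [0.027, 1.0, -0.001, 0.001]
force: [0.9, 0.8, -1.4]
grip_width: 0.094
grasp_force: 0.0
wrist 2239 [ 0.3716 -0.252   0.1051] [ 0.3746 -0.2532  0.0969] [ 0.3979 -0.2301  0.1088]
top 85 [0.6116 0.189  0.0471] [0.6115 0.1889 0.0476] [0.6252 0.2028 0.0537]
scene 396 [ 0.3685 -0.2555  0.1035] [ 0.3747 -0.2546  0.0969] [ 0.3979 -0.2312  0.1088]
```

View pics/w4.png

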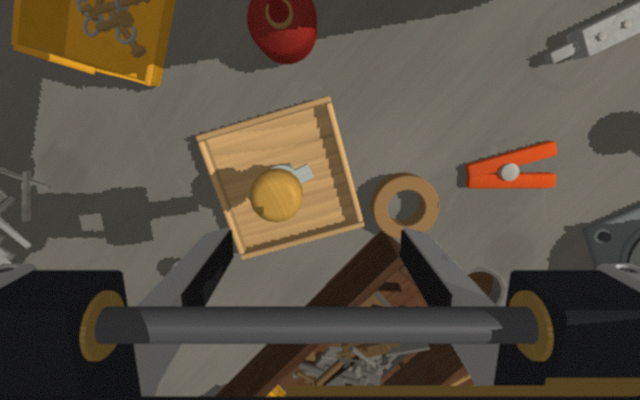

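```bash
python3 -m jog '{"grip":[94,94,94,94,94],"translation":[[0,0,0],[0,0,0],[0,0,0],[0,0,0],[0,0,0]],"rotation":[[0,0,0],[0,0,0],[0,0,0],[0,0,0],[0,0,0]]}' && python3 -c "
from station import robot
print(robot.close_job())"
```

```text
clock: 17.1
tool_pos: [0.3748, -0.2134, 0.2113]
ee_rot: [0.025, 1.0, 0.0, -0.0]
force: [0.4, -0.0, 0.1]
grip_width: 0.0938
grasp_force: 0.0
the job is handed in; nothing more can be done
None
```

I handed the job in at about 17 s. By my last camera measurements, the collar was latched open (about 7 mm down, turned about 1.19 rad) and the knob was standing upright within a few mm of the tray's centre. The hand-in gave no verdict.

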